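# Hook the battery tray back from the far side of the desk

### The arm

A 6-joint arm with a two-finger parallel gripper is mounted at the origin on the work surface. World frame = base frame: x ahead of the robot, y to its left, z up, the work surface at z = 0. Lengths are in m, angles in rad, forces in N, time in s.
With the tool pointing down it reaches from about 0.3 to 0.825 m from the base axis. Payload 5.4 kg.
Tool frame: the origin (TCP) lies on the centre line of the jaws, within the pads' length; the fingertips stand 19 mm ahead of it and the grasp point (between the pads) is the TCP (env.tips_ahead is the distance from the TCP to the fingertips, in m); z points along the fingers, y is the line along which they close (so a half turn about z gives the same grasp; the last joint's range is limited). The gripper opens to 92 mm and grips with 3 to 60 N. Pads are 20 mm wide; open, the fingers measure 128 mm over their backs; the gripper's body (75 mm by 189 mm) begins 69 mm behind the grasp point.
Start: joints at [-0.21, 0.158, 1.597, -0, 1.386, -0.21], TCP at [0.575, -0, 0.234] pointing down, gripper open.
Joint ranges: [-2.91, 2.91], [-0.94, 2.29], [0.18, 2.7], [-1.29, 4.43], [0.17, 2.64], [-3, 3]. Speed limits (rad/s): [2.57, 2.57, 3.14, 3.14, 3.14, 3.14].

### API

Orientations are given as a unit quaternion [w, x, y, z].
In Python, from workcell import telemetry, eyes, order, env gives the robot as it stands.
- The arm moves only by the tool move_arm, never from a script. Its argument "commands" is text: rows parted by semicolons, each of 7 numbers parted by spaces: the shift along the world's x, y, z in mm, then the turn, a rotation vector about the world's x, y, z in degrees, then the opening, from 0 (shut) to 1 (fully open). In form: dx dy dz wx wy wz claw; .... A call has 1 to 10 rows; each row is the pose to reach, as a shift and turn from the pose commanded when the call began; what a row does not reach only later rows make up. A row lasts 1/12 s, in which the tool goes at most 41.7 mm and 7.16 degrees, less where a joint would pass 70% of its speed; a pose out of reach is approached as far as the arm can. A call with a gripper value outside its range is refused whole. The fingers move at their own pace and stop on an object; the grip force is fixed at half the most. Time passes only in rows, so rows that repeat a pose let the fingers close. It gives the time, the measured TCP pose, the force, the opening and the grip force at its end, in the units of the state.
- telemetry.observe(): the state, without advancing time (a new reading comes with each control period).
- eyes.grab_frame(name): name is "scene" or "side" or "wrist"; returns the picture (480x640x3 uint8, blue, green, red); there is no depth.
- eyes.camera_model(name): a dict with "vertical_fov" (degrees; the focal length in pixels is half the picture's height over the tangent of half this angle, whatever the lens; pixels are square), "cx", "cy" (the principal point, pixels), "origin" and "orientation" of the camera in the world. Camera axes: x right, y down, z forward; pixel columns grow to the right and rows downward; lengths in m; the calibration is good to about 2 mm. A picture is of the moment at which its call begins: read the wrist's pose just before it. camera_model takes no time and is no camera call; for the wrist camera it gives the pose at the moment of the call.
- order.finish_job(): hands the job in; it is judged then, once.
Trained networks look in the newest picture that a camera, given by its name, has taken for a name from the list of things; names that differ only in an ending like _2 or _b are one class to them, and where a whole thing is asked for, a point or a joint stands for the part that bears it (a point fixed in the world has none). Each returns a list of dicts, best first, with "p" (0 to 1); they miss things now and then, are a little off and sometimes report something else, mostly with a low value. They report only what shows in the picture. A call takes as long as a camera call.
- eyes.search_frame(target, camera): "at" ([row, column] in pixels, amid what is visible of it).
- eyes.masks_of(target, camera): "region" (480x640 bool, what is visible of it) and "at" ([row, column] in pixels, amid what is visible of it).
The state is a dict: "time": time; "joint_pos": joint angles; "dq": joint speeds; "effort": joint torques, N m; "position": TCP position; "orientation": TCP orientation; "ft_force": force on the tool from outside, world axes, zero at the start; "moment": the same for the moment, N m; "finger_gap": finger opening in m; "grip_force": force on a finger pad.
Only numpy, scipy, OpenCV 4.12 (cv2) and the standard library are available. Lean on these libraries where they do the work, as an engineer would, in place of code of your own. Each camera call takes 0.05 s, during which the arm holds its last target. There are 200 camera calls.

### The job

The blue battery tray has been pushed to the back of the desk, awkward to get at by hand. Pick up the orange-handled pull hook, put its tip down inside the tray's yellow loop handle and draw the tray gently to the middle of the green cutting mat, keeping your hand off the tray and all three batteries in it. Then lay the pull hook back on its black rubber mat, hook tip down as it was, and leave everything else on the desk where it is.

Things in the scene. Friction and masses are not known exactly. Their poses are not given: they have to be found in the camera images.
- pull_hook: pull hook, 0.16 kg. Handle: orange block 100 long (own x) x 28 wide x 40 high; origin at the centre of its underside. From its +x end a white steel bar, 10 dia., rises to 70 above the underside (bar axis), runs level from x = +65 to +130 and turns straight down to a tip level with the handle's underside. It rests on handle and tip, z up, on the rubber mat.
- hook_tip (a point): lower end of the pull hook's downturned bar, at (130, 0, 0) mm in the pull hook's frame; the bar above it is 10 dia., vertical and about 70 long
- tray: blue open tray, 100 (own x) x 120 (y) x 40 high, with three loose batteries, about 0.7 kg in all (varies); origin at the centre of its underside. A level yellow U-shaped loop handle of 8 dia. bar stands out from its -x face, bar axis 25 above the underside: arms at y = -34 and +34, crossbar at x = -86. Its opening, clear from above, is 60 wide (y) and 32 deep (x = -82 to -50).
- loop (a point): middle of the loop handle's opening, at (-66, 0, 25) mm in the tray's frame
- cell0: battery lying in the tray, copper and black, 33 dia. x 58 long (own x); origin at its centre; it can roll
- cell1: battery like cell0
- cell2: battery like cell0
- cutting_mat: thin green cutting mat with white border lines lying flat on the desk (under 1 thick, fixed, no obstacle to sliding), 180 (own x) x 220 (y); origin at its centre; it marks where the tray must go
- tool_mat: black rubber mat, fixed, 240 (own x) x 100 (y) x 4 thick, on which the pull hook lies lengthwise; origin at the centre of its underside
- mouse_mat: grey mouse mat, fixed, 220 (own x) x 180 (y) x 3 thick, with a black computer mouse 33 high fixed near its middle; origin at the centre of its underside; bystander
- mug: white mug with handle, 82 dia., 92 high; origin at the centre of its underside; bystander
- tape_roll: white ring-shaped tape roll lying flat, 110 outer dia., 76 inner, 48 high; origin at the centre of its underside; bystander
- multimeter: yellow multimeter lying flat, 150 (own x) x 78 x 34 high; origin at the centre of its underside; bystander
- screwdriver: green-handled screwdriver, 190 long (own x), lying flat; bystander

How it is judged:
By the outcome, as a careful person would: the job done as asked, in the order asked, and still so for the second after the job is handed in, with the robot touching nothing.
It also fails if it takes over 58 s, if anything falls off the work surface, if the arm or the gripper's body presses on something with over 40 N, if the wrist force passes 120 N, or if a joint passes its speed limit or range.

## Working session

There is one attempt and no reset: what is moved stays moved. The work goes in short steps, Python scripts to look and compute and a tool call to move; the robot and the scene stay as the last step left them, time stands still between calls to the robot, and variables do not carry over. Pictures are saved under pics/ and viewed, at most 10 in all, crops included, and the job is handed in when it is done.

Besides the shell and the picture viewer there is one more tool, called after ">>>" as name(argument=value, ...) on one line, values as JSON. move_arm: Moves the arm, as the interface text tells. Its arguments: {"type":"object","properties":{"commands":{"type":"string"}},"required":["commands"]}

```bash
mkdir -p pics
cat > h.py <<'E'
import numpy as np, cv2
from scipy.spatial.transform import Rotation as R
from workcell import telemetry, eyes, order, env
def cam(n):
    m=eyes.camera_model(n); f=240/np.tan(np.radians(m["vertical_fov"])/2)
    q=m["orientation"]; return f,m["cx"],m["cy"],np.array(m["origin"]),R.from_quat([q[1],q[2],q[3],q[0]]).as_matrix()
def ray(n,u,v,z):
    f,cx,cy,o,M=cam(n); d=M@np.array([(u-cx)/f,(v-cy)/f,1]); return o+d*(z-o[2])/d[2]
def proj(n,p):
    f,cx,cy,o,M=cam(n); c=(np.atleast_2d(p)-o)@M; return np.c_[f*c[:,0]/c[:,2]+cx,f*c[:,1]/c[:,2]+cy]
E
python3 - <<'E'
from h import *
for n in("scene","side"):
    cv2.imwrite(f"pics/{n}0.png",eyes.grab_frame(n)); m=eyes.camera_model(n); print(n,m)
    for t in("pull_hook","tray","cutting_mat","tool_mat"):
        for r in eyes.masks_of(t,n)[:1]:
            g=r["region"]; ys,xs=np.nonzero(g); c=cv2.minAreaRect(np.c_[xs,ys].astype(np.float32)); print(t,round(r["p"],2),r["at"],g.sum(),np.round(cv2.boxPoints(c)).tolist())
print(telemetry.observe())
E
```

```text
scene {'vertical_fov': 49.99530547834826, 'cx': 315.32999049659867, 'cy': 240.7120004216603, 'origin': array([1.33377508, 0.04223917, 0.84464752]), 'orientation': array([-0.25802235,  0.62329902,  0.68745263, -0.2689455 ])}
pull_hook 0.61 [201.7, 182.9] 855 [[152.0, 230.0], [185.0, 170.0], [204.0, 181.0], [171.0, 240.0]]
tray 0.97 [323.3, 337.7] 2329 [[308.0, 352.0], [318.0, 284.0], [383.0, 293.0], [374.0, 361.0]]
cutting_mat 0.97 [269.3, 318.9] 5786 [[266.0, 297.0], [277.0, 232.0], [382.0, 251.0], [371.0, 315.0]]
tool_mat 0.9 [222.9, 184.4] 2040 [[145.0, 245.0], [184.0, 167.0], [220.0, 185.0], [181.0, 263.0]]
side {'vertical_fov': 44.11563663108217, 'cx': 319.69596171774845, 'cy': 229.16922610857637, 'origin': array([ 0.28840925, -1.32513103,  0.87475206]), 'orientation': array([-0.49021469,  0.86473857, -0.08933442,  0.06273848])}
pull_hook 0.68 [326.0, 283.0] 1317 [[250.0, 315.0], [337.0, 301.0], [342.0, 330.0], [255.0, 344.0]]
tray 0.84 [232.0, 370.5] 838 [[340.0, 212.0], [390.0, 206.0], [394.0, 240.0], [344.0, 246.0]]
cutting_mat 0.63 [247.3, 322.4] 2780 [[291.0, 226.0], [360.0, 223.0], [362.0, 267.0], [293.0, 270.0]]
tool_mat 0.97 [340.7, 309.3] 2321 [[238.0, 323.0], [348.0, 314.0], [350.0, 345.0], [240.0, 354.0]]
{'time': 0.5, 'joint_pos': array([-2.10101931e-01,  1.58419301e-01,  1.59701669e+00, -2.43156109e-06,
        1.38619053e+00, -2.10072228e-01]), 'dq': array([ 0.00047953, -0.00195437, -0.0018103 ,  0.00110768,  0.00064912,
       -0.00213073]), 'effort': array([-9.32037619e-04, -3.85227871e+01, -3.22064459e+01,  7.00469082e-02,
        3.16704030e-02, -4.17896570e-05]), 'position': array([ 5.74977819e-01, -1.82645627e-05,  2.33581921e-01]), 'orientation': array([-1.35566911e-05,  7.07117125e-01,  7.07096437e-01, -1.02157595e-05]), 'ft_force': array([ 0.0274492 , -0.06516418, -0.18301795]), 'moment': array([ 0.02967169, -0.00346632,  0.05723733]), 'grip_force': 0.0, 'finger_gap': 0.09181426479631467}
```

View pics/scene0.png

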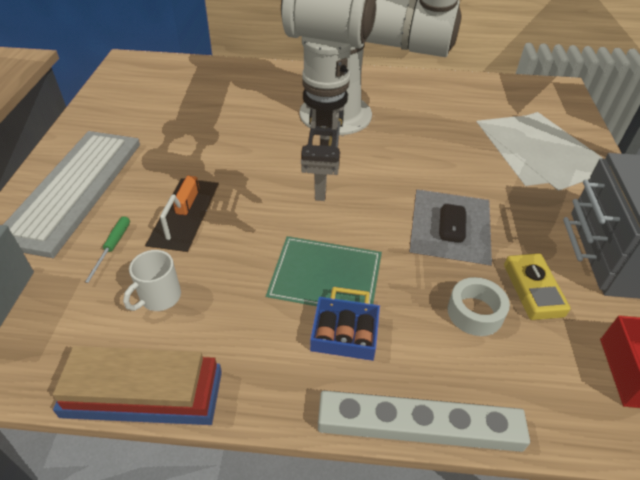

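View pics/side0.png

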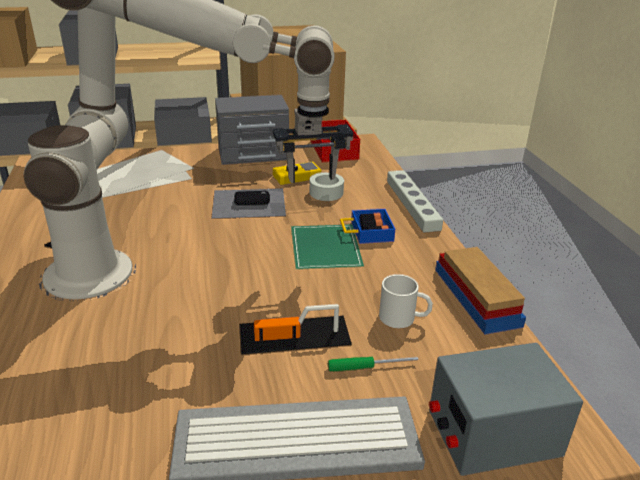

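```bash
cat > fit.py <<'E'
from h import *
from scipy.optimize import minimize
def box(x0,x1,y0,y1,z0,z1): return np.array([[x,y,z] for x in(x0,x1) for y in(y0,y1) for z in(z0,z1)])/1e3
def line(P,r):
    out=[]
    for a,b in zip(P[:-1],P[1:]):
        out.append(np.vstack([np.array(p)+r*np.array(d) for p in(a,b) for d in [(1,0,0),(-1,0,0),(0,1,0),(0,-1,0),(0,0,1),(0,0,-1)]])/1e3)
    return out
M={"pull_hook":[box(-50,50,-14,14,0,40)]+line([(50,0,30),(65,0,70),(130,0,70),(130,0,5)],5),
"tray":[box(-50,50,-60,60,0,40)]+line([(-50,-34,25),(-86,-34,25),(-86,34,25),(-50,34,25)],4),
"cutting_mat":[box(-90,90,-110,110,0,0)],"tool_mat":[box(-120,120,-50,50,0,4)]}
def place(P,p,z0=0):
    c,s=np.cos(p[2]),np.sin(p[2]); return P@np.array([[c,s,0],[-s,c,0],[0,0,1]])+[p[0],p[1],z0]
def render(t,p,n,z0=0,S=3):
    im=np.zeros((480*S,640*S),np.uint8)
    for P in M[t]:
        h=cv2.convexHull((proj(n,place(P,p,z0))*S).astype(np.float32)); cv2.fillConvexPoly(im,np.round(h).astype(int),1)
    return cv2.resize(im.astype(np.float32),(640,480),interpolation=cv2.INTER_AREA)
def fit(t,masks,p0,z0=0,occ=None):
    def cost(p):
        c=0
        for n,m in masks.items():
            d=np.abs(render(t,p,n,z0)-m)
            if occ: d=d*(1-occ[n])
            c+=d.sum()/m.sum()
        return c
    p0=np.array(p0,float)
    for k in(1,.3,.1):
        s=[p0]+[p0+k*d for d in np.diag([.02,.02,.2])]
        r=minimize(cost,p0,method="Nelder-Mead",options=dict(initial_simplex=s,maxfev=90)); p0=r.x
    return p0,r.fun
E
cat > run.py <<'E'
from fit import *
mk={}
for n in("scene","side"):
    eyes.grab_frame(n)
    for t in M: mk[t,n]=eyes.masks_of(t,n)[0]["region"].astype(np.float32)
g=lambda u,v,z:ray("scene",u,v,z)[:2]
init={"pull_hook":(*g(187,197,.02),0),"tray":(*g(346,325,.02),0),"cutting_mat":(*g(325,270,0),0),"tool_mat":(*g(183,214,0),0)}
for t in M:
    z0=.004 if t=="pull_hook" else 0
    o={"tool_mat":"pull_hook","cutting_mat":"tray"}.get(t)
    for cams in(("scene",),("side",),("scene","side")):
        occ={n:mk[o,n] for n in cams} if o else None
        p,c=fit(t,{n:mk[t,n] for n in cams},init[t],z0,occ); print(t,cams,np.round(p,4),round(np.degrees(p[2]),1),round(c,3))
E
time python3 run.py
```

```text
pull_hook ('scene',) [ 0.4304 -0.334  -0.0618] -3.5 0.142
pull_hook ('side',) [ 0.4305 -0.3314 -0.0912] -5.2 0.107Traceback (most recent call last):
  File "run.py", line 13, in <module>
    p,c=fit(t,{n:mk[t,n] for n in cams},init[t],z0,occ); print(t,cams,np.round(p,4),round(np.degrees(p[2]),1),round(c,3))
        ~~~^^^^^^^^^^^^^^^^^^^^^^^^^^^^^^^^^^^^^^^^^^^^
  File "fit.py", line 30, in fit
    r=minimize(cost,p0,method="Nelder-Mead",options=dict(initial_simplex=s,maxfev=90)); p0=r.x
    res = _minimize_neldermead(fun, x0, args, callback, bounds=bounds,
                               **options)
    fxr = func(xr)
    fx = function(np.copy(x), *(wrapper_args + args))
  File "fit.py", line 23, in cost
    d=np.abs(render(t,p,n,z0)-m)
             ~~~~~~^^^^^^^^^^
  File "fit.py", line 17, in render
    h=cv2.convexHull((proj(n,place(P,p,z0))*S).astype(np.float32)); cv2.fillConvexPoly(im,np.round(h).astype(int),1)
                      ~~~~^^^^^^^^^^^^^^^^^
  File "h.py", line 10, in proj
    f,cx,cy,o,M=cam(n); c=(np.atleast_2d(p)-o)@M; return np.c_[f*c[:,0]/c[:,2]+cx,f*c[:,1]/c[:,2]+cy]
                ~~~^^^
  File "h.py", line 5, in cam
    m=eyes.camera_model(n); f=240/np.tan(np.radians(m["vertical_fov"])/2)
ValueError: time passes only in moves, steps and waits

real	0m7.597s
user	0m4.616s
sys	0m0.665s
```

```bash
sed -i 's/^import numpy/import functools, numpy/; s/^import functools, numpy as np/import functools\nimport numpy as np/; s/^def cam/@functools.cache\ndef cam/' h.py; head -8 h.py; time python3 run.py; python3 -c "
from h import *;print(telemetry.observe()['time'])"
```

```text
import functools
import numpy as np, cv2
from scipy.spatial.transform import Rotation as R
from workcell import telemetry, eyes, order, env
@functools.cache
def cam(n):
    m=eyes.camera_model(n); f=240/np.tan(np.radians(m["vertical_fov"])/2)
    q=m["orientation"]; return f,m["cx"],m["cy"],np.array(m["origin"]),R.from_quat([q[1],q[2],q[3],q[0]]).as_matrix()
pull_hook ('scene',) [ 0.3941 -0.3042  0.3583] 20.5 2.09
pull_hook ('side',) [ 0.4302 -0.3337 -0.0711] -4.1 0.122
pull_hook ('scene', 'side') [ 0.4307 -0.3314  0.3868] 22.2 2.771
tray ('scene',) [ 0.7693  0.066  -0.0678] -3.9 0.635
tray ('side',) [ 0.7677  0.065  -0.0864] -5.0 0.432
tray ('scene', 'side') [ 0.7685  0.0659 -0.0704] -4.0 1.084
cutting_mat ('scene',) [ 0.6203  0.018  -0.122 ] -7.0 0.028
cutting_mat ('side',) [ 0.6206  0.0172 -0.1432] -8.2 0.034
cutting_mat ('scene', 'side') [ 0.6209  0.0179 -0.1309] -7.5 0.066
tool_mat ('scene',) [ 0.4685 -0.3323 -0.0683] -3.9 0.471
tool_mat ('side',) [ 0.4689 -0.3319 -0.0735] -4.2 0.029
tool_mat ('scene', 'side') [ 0.4693 -0.332  -0.0741] -4.2 0.499
1.5
real	0m9.388s
user	0m10.599s
sys	0m2.157s
```

>>> move_arm(commands="-35 -80 0 0 0 -7 1; -70 -160 0 0 0 -14 1; -105 -200 0 0 0 -21 1; -140 -240 0 0 0 -28 1; -140 -275 0 0 0 -35 1; -140 -310 0 0 0 -42 1; -140 -333 0 0 0 -49 1; -140 -333 0 0 0 -56 1; -140 -333 0 0 0 -63 1; -140 -333 0 0 0 -70 1")

```text
time: 2.33
position: [0.433, -0.3382, 0.2337]
orientation: [0.001, 0.986, 0.168, -0.0]
ft_force: [0.5, 0.6, -0.6]
finger_gap: 0.0917
grip_force: 0.0
```

>>> move_arm(commands="0 0 -15 0 0 -7 1; 0 0 -30 0 0 -14 1; 0 0 -45 0 0 -21 1; 0 0 -60 0 0 -24.2 1; 0 0 -60 0 0 -24.2 1; 0 0 -60 0 0 -24.2 1")

```text
time: 2.83
position: [0.4346, -0.3326, 0.1731]
orientation: [-0.001, 0.999, -0.036, -0.001]
ft_force: [0.0, 0.3, 0.2]
finger_gap: 0.0914
grip_force: 0.0
```

Run:
```python
from fit import *
s=telemetry.observe(); print(s["time"],s["position"],s["orientation"],s["joint_pos"])
im=eyes.grab_frame("wrist"); cam("wrist")
for t in("pull_hook","tool_mat"):
    for r in eyes.masks_of(t,"wrist")[:1]:
        print(t,r["p"],r["at"],r["region"].sum())
        z0=.004 if t=="pull_hook" else 0
        p0=(.4304,-.333,-.074) if z0 else (.469,-.332,-.074)
        if t=="pull_hook": hk=r["region"].astype(np.float32)
        print(fit(t,{"wrist":r["region"].astype(np.float32)},p0,z0,None if z0 else {"wrist":hk}))
for P in M["pull_hook"]:
    h=cv2.convexHull(proj("wrist",place(P,(.4304,-.333,-.074),.004)).astype(np.float32)); cv2.polylines(im,[np.round(h).astype(int)],True,(255,0,255),1)
cv2.imwrite("pics/w1.png",im)
```

```text
2.8333 [ 0.43461724 -0.33258304  0.17307509] [-7.06396340e-04  9.99360529e-01 -3.57443898e-02 -6.10029178e-04] [-8.74079332e-01  1.42297093e-01  1.73818999e+00  3.94549012e-05
  1.26297188e+00  7.68209048e-01]
pull_hook 0.75 [210.8, 322.8] 5631
(array([ 0.43274426, -0.33324195, -0.07854015]), np.float64(0.04796858876943588))
tool_mat 0.66 [158.4, 310.1] 23256
(array([ 0.46935494, -0.33281326, -0.06735136]), np.float64(0.01678897812962532))
```

View pics/w1.png

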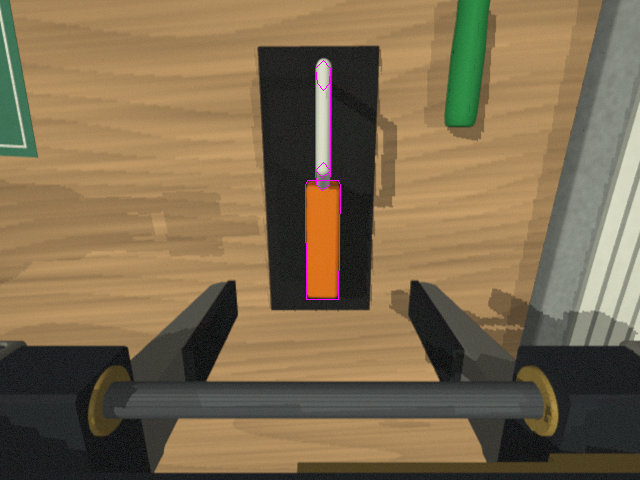

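>>> move_arm(commands="2 0 -35 0 0 0 1; 2 0 -70 0 0 0 1; 2 0 -100 0 0 0 1; 2 0 -120 0 0 0 1; 2 0 -135 0 0 0 1; 2 0 -145 0 0 0 1; 2 0 -145 0 0 0 1; 2 0 -145 0 0 0 0.3; 2 0 -145 0 0 0 0; 2 0 -145 0 0 0 0")

```text
time: 3.82
position: [0.4379, -0.3341, 0.0303]
orientation: [0.001, 0.999, -0.037, 0.001]
ft_force: [-0.7, 0.1, -0.2]
finger_gap: 0.0739
grip_force: 0.0
```

>>> move_arm(commands="0 0 0 0 0 0 0; 0 0 0 0 0 0 0; 0 0 0 0 0 0 0; 0 0 0 0 0 0 0")

```text
time: 4.15
position: [0.4371, -0.3331, 0.0289]
orientation: [0.0, 0.999, -0.037, 0.0]
ft_force: [0.7, 0.2, -0.2]
finger_gap: 0.0474
grip_force: 0.0
```

>>> move_arm(commands="0 0 0 0 0 0 0; 0 0 0 0 0 0 0; 0 0 0 0 0 0 0; 0 0 0 0 0 0 0; 0 0 0 0 0 0 0; 0 0 0 0 0 0 0")

```text
time: 4.65
position: [0.4369, -0.333, 0.0286]
orientation: [-0.0, 0.999, -0.037, -0.0]
ft_force: [0.3, 0.8, -0.0]
finger_gap: 0.0282
grip_force: 30.0
```

>>> move_arm(commands="0 0 10 0 0 0 0; 0 0 30 0 0 0 0; 0 0 60 0 0 0 0; 0 0 90 0 0 0 0; 0 20 110 0 0 0 0; 0 50 115 0 0 0 0; 10 85 115 0 0 0 0; 20 120 115 0 0 0 0; 35 155 115 0 0 0 0; 50 190 115 0 0 0 0")

```text
time: 5.48
position: [0.487, -0.1414, 0.1443]
orientation: [0.0, 0.999, -0.037, 0.0]
ft_force: [0.2, -0.1, -1.1]
finger_gap: 0.0278
grip_force: 30.0
```

>>> move_arm(commands="15 35 0 0 0 0 0; 30 70 0 0 0 0 0; 45 105 0 0 0 0 0; 60 135 0 0 0 0 0; 70 165 0 0 0 0 0; 78 188 0 0 0 0 0; 83 202 0 0 0 0 0; 85 208 0 0 0 0 0; 85 208 0 0 0 0 0; 85 208 0 0 0 0 0")

```text
time: 6.32
position: [0.5717, 0.0645, 0.1437]
orientation: [0.0, 0.999, -0.037, -0.0]
ft_force: [-0.2, -0.2, -1.3]
finger_gap: 0.0275
grip_force: 30.0
```

```bash
cat > look.py <<'E'
import sys
from fit import *
s=telemetry.observe(); print(s["time"],s["position"],s["orientation"],s["finger_gap"],s["grip_force"])
n="wrist"; im=eyes.grab_frame(n); cam(n)
q=s["orientation"]; y=2*np.arctan2(q[2],q[1])
hp=(s["position"][0]-.005*np.cos(y),s["position"][1]-.005*np.sin(y),y); hz=s["position"][2]-.0246
print("hook",hp,hz,"tip",place(np.array([[.13,0,0]]),hp,hz))
occ={n:np.maximum(render("pull_hook",hp,n,hz),0)}; occ[n]=(cv2.dilate(occ[n],np.ones((9,9)))>0).astype(np.float32)
T=eyes.masks_of("tray",n)[0]; m=T["region"].astype(np.uint8)
# fill the open top (cells) but not the loop
b=cv2.inRange(cv2.cvtColor(im,cv2.COLOR_BGR2HSV),(105,80,30),(130,255,255))
print(T["p"],m.sum(),(b>0).sum())
box_=cv2.fillPoly(np.zeros_like(m),[cv2.convexHull(np.argwhere((m>0)&(b>0))[:,::-1].astype(np.int32))],1)
m=(m|box_).astype(np.float32)
p,c=fit("tray",{n:m},(.768,.0655,-.073) if len(sys.argv)<4 else [float(a) for a in sys.argv[1:4]],0,occ); print("tray",p,np.degrees(p[2]),c)
for t,pp,z in(("tray",p,0),("pull_hook",hp,hz)):
  for P in M[t]:
    h=cv2.convexHull(proj(n,place(P,pp,z)).astype(np.float32)); cv2.polylines(im,[np.round(h).astype(int)],True,(255,0,255),1)
cv2.imwrite(f"pics/w{int(s['time']*100)}.png",im); cv2.imwrite("pics/last.png",im)
E
python3 look.py
```

```text
6.3167 [0.57174547 0.06448671 0.14372764] [ 2.36402728e-04  9.99330260e-01 -3.65917345e-02 -1.40319417e-04] 0.027478323811058355 29.998989701271057
hook (np.float64(0.5667588587579439), np.float64(0.06485238371877212), np.float64(-0.07319981310966417)) 0.11912764012353909 tip [[0.69641073 0.0553449  0.11912764]]
0.83 8004 5754
tray [ 0.76856514  0.06468306 -0.07586745] -4.34688473477157 0.01982947252690792
```

View pics/last.png

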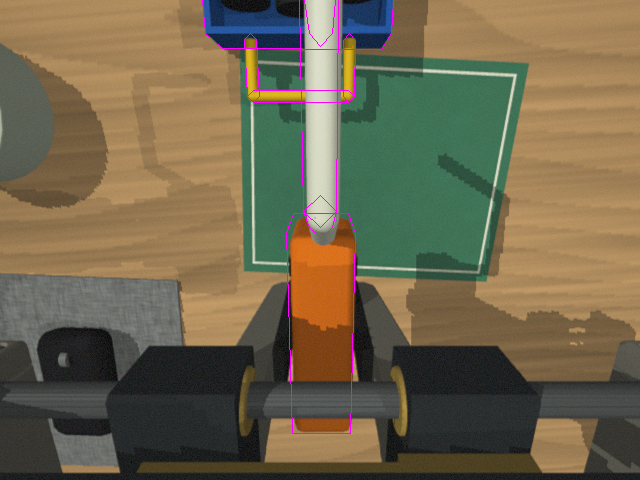

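>>> move_arm(commands="3 0 -20 0 0 0 0; 3 0 -40 0 0 0 0; 3 0 -60 0 0 0 0; 3 0 -72 0 0 0 0; 3 0 -75 0 0 0 0; 3 0 -75 0 0 0 0; 3 0 -75 0 0 0 0")

```text
time: 7.0
position: [0.5757, 0.0646, 0.0696]
orientation: [0.0, 0.999, -0.037, 0.001]
ft_force: [-0.5, -0.5, -1.6]
finger_gap: 0.0278
grip_force: 30.0
```

```bash
cat > side.py <<'E'
import sys
from fit import *
tp=[float(a) for a in sys.argv[1:4]]
s=telemetry.observe(); print(s["time"],s["position"],s["orientation"],s["ft_force"])
q=s["orientation"]; y=2*np.arctan2(q[2],q[1])
hp=(s["position"][0]-.005*np.cos(y),s["position"][1]-.005*np.sin(y),y); hz=s["position"][2]-.0246
print("tip",place(np.array([[.13,0,0]]),hp,hz))
out=[]
for n in("side","scene"):
  im=eyes.grab_frame(n); u,v=proj(n,place(np.array([[.06,0,.03]]),hp,hz))[0]; w,h=75,56
  x0,y0=int(u)-w,int(v)-h; c=cv2.resize(im[y0:y0+2*h,x0:x0+2*w],None,fx=5,fy=5,interpolation=cv2.INTER_CUBIC)[:560,:750]
  c=c[130:430]
  for t,pp,z in(("tray",tp,0),("pull_hook",hp,hz)):
    for P in M[t]:
      hh=cv2.convexHull(((proj(n,place(P,pp,z))-[x0,y0]+.5)*5-[0,130]).astype(np.float32)); cv2.polylines(c,[np.round(hh).astype(int)],True,(255,0,255),1)
  out.append(c)
cv2.imwrite("pics/sc%d.png"%(s["time"]*100),np.vstack(out)); cv2.imwrite("pics/last.png",np.vstack(out))
E
python3 side.py .7686 .0647 -.0759
```

```text
7.0 [0.57566745 0.06457207 0.06959281] [ 4.10432796e-05  9.99318139e-01 -3.69152376e-02  7.20966740e-04] [-0.47611466 -0.49955691 -1.6377681 ]
tip [[0.70032677 0.05534955 0.04499281]]
```

View pics/last.png

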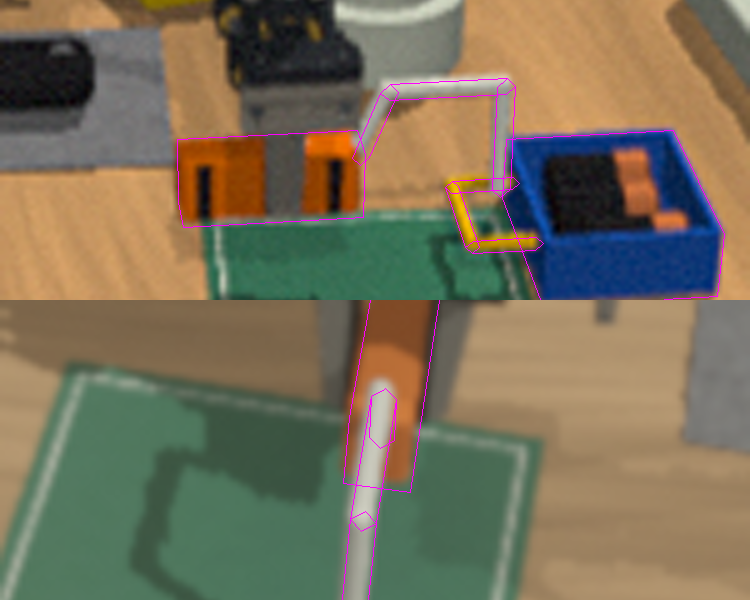

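>>> move_arm(commands="0 0 -8 0 0 0 0; 0 0 -18 0 0 0 0; 0 0 -28 0 0 0 0; 0 0 -35 0 0 0 0; 0 0 -38 0 0 0 0; 0 0 -38 0 0 0 0; 0 0 -38 0 0 0 0")

```text
time: 7.68
position: [0.5748, 0.065, 0.0303]
orientation: [-0.0, 0.999, -0.037, -0.0]
ft_force: [-0.8, 0.6, -1.9]
finger_gap: 0.0279
grip_force: 30.0
```

```bash
python3 side.py .7686 .0647 -.0759
```

```text
7.6833 [0.57483926 0.0650208  0.03026076] [-2.76545688e-05  9.99328791e-01 -3.66317511e-02 -2.84947873e-04] [-0.75359646  0.58987655 -1.91320391]
tip [[0.69950379 0.05586901 0.00566076]]
```

View pics/last.png

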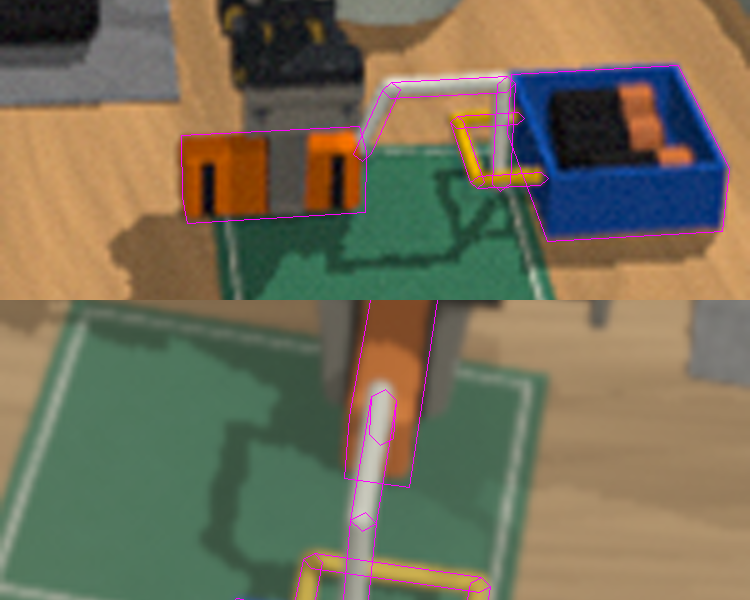

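>>> move_arm(commands="-2 -3 0 0 0 0 0; -5 -6 0 0 0 0 0; -8 -9 0 0 0 0 0; -11 -11 0 0 0 0 0; -15 -12 0 0 0 0 0; -19 -13.5 0 0 0 0 0; -24 -15 0 0 0 0 0; -29 -16.5 0 0 0 0 0; -34 -18 0 0 0 0 0; -39 -19.5 0 0 0 0 0")

```text
time: 8.62
position: [0.536, 0.0454, 0.0309]
orientation: [0.0, 0.999, -0.037, 0.001]
ft_force: [4.7, 0.5, -1.1]
finger_gap: 0.0278
grip_force: 30.0
```

>>> move_arm(commands="-5 -1.6 0 0 0 0 0; -10 -3.2 0 0 0 0 0; -15 -4.8 0 0 0 0 0; -20 -6.4 0 0 0 0 0; -25 -8 0 0 0 0 0; -30 -9.6 0 0 0 0 0; -35 -11.2 0 0 0 0 0; -39 -12.5 0 0 0 0 0; -42 -13.5 0 0 0 0 0; -43 -13.8 0 0 0 0 0")

```text
time: 9.45
position: [0.4928, 0.0315, 0.0308]
orientation: [0.0, 0.999, -0.037, 0.0]
ft_force: [5.2, 1.6, 0.2]
finger_gap: 0.0282
grip_force: 30.0
```

```bash
python3 look.py .695 .041 -.076
python3 - <<'E'
from fit import *
eyes.grab_frame("scene")
m=eyes.masks_of("tray","scene")[0]; print(m["p"],m["at"])
for i in range(3):
    for r in eyes.masks_of(f"cell{i}","scene")[:3]: print(i,r["p"],r["at"],ray("scene",r["at"][1],r["at"][0],.03))
    break
E
```

```text
9.45 [0.49284433 0.0315032  0.03081611] [ 1.08888119e-06  9.99323632e-01 -3.67719229e-02  3.23096626e-04] 0.028204998990762026 30.012662708759308
hook (np.float64(0.4878578544914349), np.float64(0.03187067104779038), np.float64(-0.07356043384471066)) 0.006216111527990408 tip [[0.61750629 0.02231644 0.00621611]]
0.98 4638 94
0.75 [309.2, 332.9]
0 0.92 [294.7, 337.7] [0.69897476 0.04569395 0.03      ]
0 0.85 [292.3, 317.2] [0.69724782 0.00450677 0.03      ]
0 0.71 [297.5, 354.9] [0.70237642 0.08012777 0.03      ]Traceback (most recent call last):
  File "look.py", line 13, in <module>
    box_=cv2.fillPoly(np.zeros_like(m),[cv2.convexHull(np.argwhere((m>0)&(b>0))[:,::-1].astype(np.int32))],1)
cv2.error: OpenCV(4.12.0) /io/opencv/modules/imgproc/src/drawing.cpp:2426: error: (-215:Assertion failed) p.checkVector(2, CV_32S) > 0 in function 'fillPoly'
```

```bash
cat > tray.py <<'E'
import sys
from fit import *
p0=[float(a) for a in sys.argv[1:4]]
s=telemetry.observe(); q=s["orientation"]; y=2*np.arctan2(q[2],q[1])
hp=(s["position"][0]-.005*np.cos(y),s["position"][1]-.005*np.sin(y),y); hz=s["position"][2]-.0246
print(s["time"],s["position"],"tip",place(np.array([[.13,0,0]]),hp,hz))
mk,occ={},{}
for n in("scene","side"):
    im=eyes.grab_frame(n); cv2.imwrite(f"pics/{n}_{int(s['time']*100)}.png",im)
    m=eyes.masks_of("tray",n)[0]["region"].astype(np.uint8)
    for r in eyes.masks_of("cell0",n)[:3]:
        if r["p"]>.5: m|=r["region"].astype(np.uint8)
    cs,_=cv2.findContours(cv2.morphologyEx(m,cv2.MORPH_OPEN,np.ones((7,7))),cv2.RETR_EXTERNAL,cv2.CHAIN_APPROX_NONE)
    b=max(cs,key=cv2.contourArea); m=m|cv2.fillPoly(np.zeros_like(m),[cv2.convexHull(b)],1)
    mk[n]=m.astype(np.float32)
    # the hook and gripper block unknown parts: ignore pixels around the hook
    occ[n]=(cv2.dilate(render("pull_hook",hp,n,hz),np.ones((5,5)))>0).astype(np.float32) if len(sys.argv)<5 else 0*mk[n]
for c in(["scene"],["side"],["scene","side"]):
    p,e=fit("tray",{n:mk[n] for n in c},p0,0,occ); print(c,np.round(p,4),round(np.degrees(p[2]),1),round(e,3))
print("to mat mm",(np.array([.6208,.0177])-p[:2])*1e3)
E
python3 tray.py .695 .041 -.076
```

```text
9.7 [0.49278085 0.03170485 0.03049636] tip [[0.617445   0.02254785 0.00589636]]
['scene'] [ 0.695   0.0432 -0.0533] -3.1 0.031
['side'] [ 0.6957  0.0408 -0.0784] -4.5 0.041
['scene', 'side'] [ 0.6953  0.043  -0.0615] -3.5 0.082
to mat mm [-74.45288848 -25.25274589]
```

>>> move_arm(commands="-2 -0.7 0 0 0 0 0; -6 -2 0 0 0 0 0; -11 -3.7 0 0 0 0 0; -16 -5.4 0 0 0 0 0; -21 -7.1 0 0 0 0 0; -26 -8.8 0 0 0 0 0; -31 -10.5 0 0 0 0 0; -36 -12.2 0 0 0 0 0; -41 -13.9 0 0 0 0 0; -46 -15.5 0 0 0 0 0")

```text
time: 10.83
position: [0.4464, 0.016, 0.0306]
orientation: [-0.0, 0.999, -0.037, -0.0]
ft_force: [5.3, 2.7, -0.9]
finger_gap: 0.0277
grip_force: 30.0
```

>>> move_arm(commands="-5 -1.7 0 0 0 0 0; -10 -3.4 0 0 0 0 0; -15 -5.1 0 0 0 0 0; -20 -6.7 0 0 0 0 0; -24 -8 0 0 0 0 0; -27 -9 0 0 0 0 0; -28 -9.5 0 0 0 0 0; -28 -9.5 0 0 0 0 0; -28 -9.5 0 0 0 0 0")

```text
time: 11.58
position: [0.4186, 0.0067, 0.0305]
orientation: [-0.0, 0.999, -0.037, -0.001]
ft_force: [1.6, 1.2, 0.3]
finger_gap: 0.028
grip_force: 30.0
```

```bash
python3 tray.py .621 .018 -.06
```

```text
11.5833 [0.41855987 0.00671829 0.03049256] tip [[ 0.54322382 -0.00244143  0.00589256]]
['scene'] [ 0.6183  0.0205 -0.0238] -1.4 0.038
['side'] [ 0.6187  0.0188 -0.0345] -2.0 0.103
['scene', 'side'] [ 0.6187  0.0202 -0.0282] -1.6 0.14
to mat mm [ 2.09232693 -2.53367196]
```

>>> move_arm(commands="3 3 0 0 0 0 0; 6 6 0 0 0 0 0; 10 10 0 0 0 0 0; 10 10 0 0 0 0 0; 10 10 8 0 0 0 0; 10 10 25 0 0 0 0; 10 10 45 0 0 0 0; 10 10 75 0 0 0 0; 10 10 105 0 0 0 0; 10 10 115 0 0 0 0")

```text
time: 12.72
position: [0.4314, 0.0161, 0.1503]
orientation: [0.001, 0.999, -0.037, 0.004]
ft_force: [0.5, 0.5, -1.3]
finger_gap: 0.0279
grip_force: 30.0
```

>>> move_arm(commands="0 -20 0 0 0 0 0; 0 -50 0 0 0 0 0; 0 -85 0 0 0 0 0; 0 -120 0 0 0 0 0; 0 -155 0 0 0 0 0; 0 -190 0 0 0 0 0; 0 -225 0 0 0 0 0; 0 -260 0 0 0 0 0; 0 -285 0 0 0 0 0; 0 -305 0 0 0 0 0")

```text
time: 13.55
position: [0.4282, -0.2904, 0.1448]
orientation: [-0.0, 0.999, -0.038, -0.0]
ft_force: [0.7, -0.4, -1.8]
finger_gap: 0.0275
grip_force: 30.0
```

```bash
python3 tray.py .619 .02 -.03 clear
```

```text
13.55 [ 0.4281909  -0.29042937  0.14483589] tip [[ 0.55283815 -0.29981355  0.12023589]]
['scene'] [ 0.6208  0.02   -0.0198] -1.1 0.06
['side'] [ 0.6193  0.02   -0.0131] -0.8 0.422
['scene', 'side'] [ 0.6195  0.0201 -0.0269] -1.5 0.487
to mat mm [ 1.30811989 -2.42929451]
```

>>> move_arm(commands="3 -18 0 0 0 0 0; 6 -34 0 0 0 0 0; 8.5 -43 0 0 0 0 0; 8.5 -44 -15 0 0 0 0; 8.5 -44 -40 0 0 0 0; 8.5 -44 -65 0 0 0 0; 8.5 -44 -85 0 0 0 0; 8.5 -44 -100 0 0 0 0; 8.5 -44 -106 0 0 0 0; 8.5 -44 -108 0 0 0 0")

```text
time: 14.68
position: [0.4369, -0.3308, 0.0363]
orientation: [-0.001, 0.999, -0.036, -0.001]
ft_force: [-0.2, 1.0, -0.8]
finger_gap: 0.0279
grip_force: 30.0
```

>>> move_arm(commands="0 0 0 0 0 0 0; 0 0 0 0 0 0 0; 0 0 0 0 0 0 0")

```text
time: 14.93
position: [0.4383, -0.333, 0.039]
orientation: [0.001, 0.999, -0.037, 0.001]
ft_force: [-0.1, -0.2, -1.0]
finger_gap: 0.0279
grip_force: 30.0
```

>>> move_arm(commands="0 0 -3 0 0 0 0; 0 0 -5 0 0 0 0; 0 0 -7 0 0 0 0; 0 0 -8 0 0 0 0; 0 0 -8 0 0 0 0; 0 0 -8 0 0 0 0")

```text
time: 15.43
position: [0.4374, -0.3322, 0.0295]
orientation: [-0.0, 0.999, -0.037, -0.0]
ft_force: [0.4, 0.8, -2.4]
finger_gap: 0.0279
grip_force: 30.0
```

>>> move_arm(commands="0 0 -0.7 0 0 0 0; 0 0 -1.4 0 0 0 0; 0 0 -1.4 0 0 0 0; 0 0 -1.4 0 0 0 0")

```text
time: 15.77
position: [0.4376, -0.3325, 0.0286]
orientation: [0.0, 0.999, -0.037, 0.0]
ft_force: [-1.3, 1.5, 1.4]
finger_gap: 0.0274
grip_force: 30.0
```

>>> move_arm(commands="0 0 0 0 0 0 0.5; 0 0 0 0 0 0 0.7; 0 0 0 0 0 0 0.9; 0 0 0 0 0 0 0.9; 0 0 0 0 0 0 0.9; 0 0 0 0 0 0 0.9; 0 0 0 0 0 0 0.9; 0 0 0 0 0 0 0.9; 0 0 0 0 0 0 0.9; 0 0 0 0 0 0 0.9")

```text
time: 16.6
position: [0.4375, -0.3323, 0.0282]
orientation: [-0.0, 0.999, -0.037, 0.0]
ft_force: [-0.2, 0.1, -0.1]
finger_gap: 0.0831
grip_force: 0.0
```

>>> move_arm(commands="0 0 8 0 0 0 0.9; 0 0 25 0 0 0 0.9; 0 0 50 0 0 0 0.9; 0 0 80 0 0 0 0.9; 0 0 115 0 0 0 0.9; 0 0 145 0 0 0 0.9; 0 0 170 0 0 0 0.9; 0 0 180 0 0 0 0.9; 0 0 180 0 0 0 0.9; 0 0 180 0 0 0 0.9")

```text
time: 17.43
position: [0.4373, -0.3321, 0.2077]
orientation: [-0.0, 0.999, -0.037, -0.0]
ft_force: [-0.0, 1.1, -0.6]
finger_gap: 0.083
grip_force: 0.0
```

Run:
```python
from fit import *
a=eyes.grab_frame("side"); b=eyes.grab_frame("scene"); w=eyes.grab_frame("wrist"); cam("wrist")
r=eyes.masks_of("pull_hook","wrist")[0]; print(fit("pull_hook",{"wrist":r["region"].astype(np.float32)},(.432,-.333,-.074),.004))
crop=lambda im,x,y,w,h:cv2.resize(im[y:y+h,x:x+w],(400,300))
cv2.imwrite("pics/fin.png",np.vstack([np.hstack([crop(b,140,150,280,210),crop(a,220,180,240,180)]),np.hstack([cv2.resize(w,(400,300)),crop(a,280,200,120,90)])]))
```

```text
(array([ 0.43229478, -0.33271721, -0.07188956]), np.float64(0.047216761857271194))
```

View pics/fin.png

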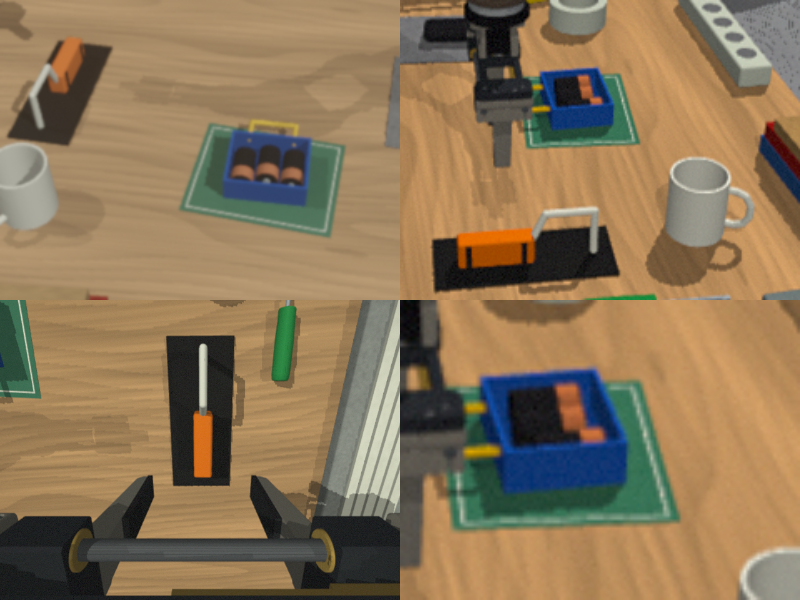

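The views show the tray centred on the green mat with all three batteries in it. The hook is back on its rubber mat, tip down, and the gripper is clear.

```bash
python3 -c "
from workcell import order;print(order.finish_job())"
```

```text
the job is handed in; nothing more can be done
None
```

The job is handed in at about 18 s of the 58 s allowed: the tray sits within about 3 mm of the green mat's centre with all three batteries in it, and the pull hook lies tip down on its rubber mat where it was.

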